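Gauge bearing sleeves on a stepped pin and sort good from worn

ROBOT

A 6-joint arm with a two-finger parallel gripper is mounted at the origin on the work surface. World frame = base frame: x ahead of the robot, y to its left, z up, the work surface at z = 0. Lengths are in m, angles in degrees, forces in N, time in s.
With the tool pointing down it reaches from about 0.3 to 0.875 m from the base axis. Payload 6.4 kg.
Tool frame: the origin (TCP) lies between the finger pads; the fingertips stand 11 mm ahead of it and the grasp point (between the pads) lies 8 mm behind it; z points along the fingers, y is the line along which they close (so a half turn about z gives the same grasp; the last joint's range is limited). The gripper opens to 88 mm and grips with 3 to 60 N. Pads are 18 mm wide; open, the fingers measure 123 mm over their backs; the gripper's body (75 mm by 187 mm) begins 45 mm behind the grasp point.
Start: joints at [56.305, 10.359, 92.074, -0, 77.567, -11.82], TCP at [0.214, 0.534, 0.25] pointing down, gripper open.
Joint ranges: [-171.53, 171.53], [-51.25, 118.39], [17.06, 147.69], [-65.23, 245.23], [0, 150.52], [-178.68, 178.68]. Speed limits (degrees/s): [147.25, 147.25, 172.46, 180, 180, 180].

INTERFACE

Orientations are given as a 3x3 rotation matrix whose columns are the frame's x, y, z axes.
In Python, from rig import status, vision, robot gives the robot as it stands. The module is installed in compiled form; this text tells all that it offers.
- The arm moves only by the tool carry_out, never from a script. Its argument "plan" is a list of rows, each a list of 5 numbers: the gripper command: -1 is shut, 1 is fully open, values between are in proportion, then the shift along the tool's x, y, z in mm, then the turn about the tool's z in degrees. In form: [[grip, tx, ty, tz, twist], ...]. A call has 1 to 5 rows; each row is the pose to reach, as a shift and turn from the pose commanded when the call began, along the tool's axes at that moment; what a row does not reach only later rows make up. A row lasts 1/10 s, in which the tool goes at most 50 mm and 8.59 degrees, less where a joint would pass 70% of its speed; a pose out of reach is approached as far as the arm can. A call with a gripper value outside its range is refused whole. The fingers move at their own pace and stop on an object; the grip force is fixed at half the most. Time passes only in rows, so rows that repeat a pose let the fingers close. It gives the time, the measured TCP pose, the force, the opening and the grip force at its end, in the units of the state.
- status.observe(): the state, without advancing time (a new reading comes with each control period).
- vision.snapshot(name): name is "scene" or "top" or "wrist"; returns (picture, depth): 480x640x3 uint8, red, green, blue; 480x640 float32, m along the optical axis (not along the pixel's ray), 0 where there is no reading.
- vision.get_calibration(name): a dict with "fx", "fy", "cx", "cy" (pixels), "k1" (the pictures are not rectified: a ray, as slopes to the right and down, at radius r is drawn at 1 + k1 r^2 times it, then the intrinsics apply), "R" (3x3) and "t" (3): a world point X has camera coordinates R X + t; the wrist camera has in their place "tool_from_camera" (4x4, takes a point from camera to tool coordinates, whose origin is the TCP and whose axes are the flange's). Camera axes: x right, y down, z forward; pixel columns grow to the right and rows downward; lengths in m; the calibration is good to about 2 mm. A picture is of the moment at which its call begins: read the wrist's pose just before it. get_calibration takes no time and is no camera call.
- robot.job_done(): hands the job in; it is judged then, once.
The state is a dict: "time_s": time; "qpos": joint angles; "qvel": joint speeds; "effort": joint torques, N m; "tool_pos": TCP position; "orientation": TCP orientation; "contact_force": force on the tool from outside, world axes, zero at the start; "torque": the same for the moment, N m; "finger_gap": opening from 0.0 (shut) to 1.0 (fully open); "finger_force": force on a finger pad.
Only numpy, scipy, OpenCV 4.12 (cv2) and the standard library are available. Lean on these libraries where they do the work, as an engineer would, in place of code of your own. Each camera call takes 0.05 s, during which the arm holds its last target. There are 200 camera calls.

TASK

Gauge the two bearing sleeves that do not stand on the blue mat, one after the other: slide each along the stepped gauge pin as far as it goes without forcing it, draw it off again, and before trying the other lay it gently on its side in the green tray if it stopped at the step (good) or in the red tray if it went right up to the brass flange (worn). Leave the spare sleeves on the blue mat, the oil bottle, the spray can and the grease tin where they are.

Things in the scene. Friction and masses are not known exactly. Their poses are not given: they have to be found in the camera images.
- sleeve_1: amber resin bearing sleeve (plain tube), outside diameter 52, length 80, 0.11 to 0.22 kg; origin at its centre, x along its axis. Bore either 33 (good) or 40 (worn), not told which; all look alike outside. Starts lying on saddle_1, centre 50 above the bench. The two sleeves whose saddles stand on the blue mat are spares; the other two are to be gauged
- sleeve_2: amber resin bearing sleeve (plain tube), outside diameter 52, length 80, 0.11 to 0.22 kg; origin at its centre, x along its axis. Bore either 33 (good) or 40 (worn), not told which; all look alike outside. Starts lying on saddle_2, centre 50 above the bench. The two sleeves whose saddles stand on the blue mat are spares; the other two are to be gauged
- sleeve_3: amber resin bearing sleeve (plain tube), outside diameter 52, length 80, 0.11 to 0.22 kg; origin at its centre, x along its axis. Bore either 33 (good) or 40 (worn), not told which; all look alike outside. Starts lying on saddle_3, centre 50 above the bench. The two sleeves whose saddles stand on the blue mat are spares; the other two are to be gauged
- sleeve_4: amber resin bearing sleeve (plain tube), outside diameter 52, length 80, 0.11 to 0.22 kg; origin at its centre, x along its axis. Bore either 33 (good) or 40 (worn), not told which; all look alike outside. Starts lying on saddle_4, centre 50 above the bench. The two sleeves whose saddles stand on the blue mat are spares; the other two are to be gauged
- saddle_1: fixed dark steel saddle, base 84 x 50 x 8; two pairs of V arms 64 apart along x, each 10 thick, tops 44 above the bench, carry a sleeve near its ends and leave its middle free for fingers; origin on the bench under its centre, x along the sleeve's axis, z up. sleeve_1 starts on it
- saddle_2: fixed dark steel saddle, base 84 x 50 x 8; two pairs of V arms 64 apart along x, each 10 thick, tops 44 above the bench, carry a sleeve near its ends and leave its middle free for fingers; origin on the bench under its centre, x along the sleeve's axis, z up. sleeve_2 starts on it
- saddle_3: fixed dark steel saddle, base 84 x 50 x 8; two pairs of V arms 64 apart along x, each 10 thick, tops 44 above the bench, carry a sleeve near its ends and leave its middle free for fingers; origin on the bench under its centre, x along the sleeve's axis, z up. sleeve_3 starts on it
- saddle_4: fixed dark steel saddle, base 84 x 50 x 8; two pairs of V arms 64 apart along x, each 10 thick, tops 44 above the bench, carry a sleeve near its ends and leave its middle free for fingers; origin on the bench under its centre, x along the sleeve's axis, z up. sleeve_4 starts on it
- gauge: fixed gauge: a level stepped steel pin on a green bracket, pointing roughly towards the robot. Origin on the bench below the brass flange's face; the pin runs along the body's -x, its axis 100 above the bench. Flange diameter 60; bracket behind it 56 wide, 122 high; base 12 high, 80 wide, from 20 out under the pin to 70 behind the flange face
- gauge_flange (a point): centre of the brass flange's face, where the pin starts, 100 above the bench. From here outwards the pin has 30 of diameter 36, a square step, 45 of diameter 28, and a 10 long taper to diameter 12 at the tip: 85 in all. A worn sleeve goes up to this face: its centre is then 40 out from it
- gauge_step (a point): centre of the pin's square step, 30 out from the flange face. A good sleeve stops here: its centre is then 70 out from the flange face (40 out from the step)
- gauge_tip (a point): centre of the pin's free tip, 85 out from the flange face, 100 above the bench
- tray_green: fixed open green plastic tray for good sleeves, 130 (x) by 210 (y), walls 5 thick and 30 high, floor 5 thick: a sleeve lying in it has its centre 31 above the bench; origin on the bench under its centre. Holds two sleeves end to end along its y, 50 either side of the centre. Green and red trays may change places
- tray_red: fixed open red plastic tray for worn sleeves, 130 (x) by 210 (y), walls 5 thick and 30 high, floor 5 thick: a sleeve lying in it has its centre 31 above the bench; origin on the bench under its centre. Holds two sleeves end to end along its y, 50 either side of the centre. Green and red trays may change places
- stock_mat: thin blue mat, 280 (x) by 150 (y), to the right of the work, on which the two spare sleeves stand on their saddles; origin at its centre on the bench
- oil_bottle: bystander, not to be moved: yellow oil bottle with a red cap, diameter 56, 130 high, between the robot and the gauge; origin at the centre of its underside
- spray_can: bystander, not to be moved: blue and white spray can, diameter 56, 180 high, behind the gauge; origin at the centre of its underside
- grease_tin: bystander, not to be moved: low grease tin with an orange lid, diameter 66, 55 high, in front of the gauge to the right; origin at the centre of its underside
Not all that is in view belongs to the job. What is shaped like the sleeve_1 but pink or turquoise is not meant.

How it is judged:
By the outcome, as a careful person would: the job done as asked, in the order asked, and still so for the second after the job is handed in, with the robot touching nothing.
It also fails if it takes over 72 s, if anything falls off the work surface, if the arm or the gripper's body presses on something with over 40 N, if the wrist force passes 120 N, or if a joint passes its speed limit or range.

## Working session

There is one attempt and no reset: what is moved stays moved. The work goes in short steps, Python scripts to look and compute and a tool call to move; the robot and the scene stay as the last step left them, time stands still between calls to the robot, and variables do not carry over. Pictures are saved under pics/ and viewed, at most 10 in all, crops included, and the job is handed in when it is done.

Besides the shell and the picture viewer there is one more tool, called after "Emit:" by a JSON object that holds its "method" and its "body". carry_out: Moves the arm, as the interface text tells. Its arguments: {"type":"object","properties":{"plan":{"type":"array","items":{"type":"array","items":{"type":"number"}}}},"required":["plan"]}

```bash
mkdir -p pics; cat > h.py <<'E'
import numpy as np, cv2
from rig import status, vision, robot
def snap(n,save=None):
    s=status.observe(); p,d=vision.snapshot(n); c=vision.get_calibration(n)
    if n=="wrist":
        T=np.array(c["tool_from_camera"]); Rw=np.array(s["orientation"]); 
        A=Rw@T[:3,:3]; o=Rw@T[:3,3]+np.array(s["tool_pos"])
    else:
        A=np.array(c["R"]).T; o=-A@np.array(c["t"])
    if save: cv2.imwrite("pics/"+save,p[:,:,::-1])
    return p,d,c,A,o
def rays(c,A,uv):
    uv=np.atleast_2d(np.array(uv,float))
    K=np.array([[c["fx"],0,c["cx"]],[0,c["fy"],c["cy"]],[0,0,1]])
    n=cv2.undistortPoints(uv[:,None],K,np.array([c["k1"],0,0,0.]))[:,0]
    return np.c_[n,np.ones(len(n))]@A.T
def onplane(c,A,o,uv,z):
    r=rays(c,A,uv); return o+r*((z-o[2])/r[:,2])[:,None]
def cloud(d,c,A,o,m):
    v,u=np.nonzero(m&(d>0)); return o+rays(c,A,np.c_[u,v])*d[v,u][:,None],np.c_[u,v]
E
python3 - <<'E'
from h import *
s=status.observe(); print({k:np.round(v,3).tolist() for k,v in s.items()})
for n in("scene","top","wrist"):
    p,d,c,A,o=snap(n,n+"0.png"); print(n,o.round(3),A.round(2).tolist(),c["fx"],c["k1"],(d>0).mean())
    np.savez(n+"0.npz",p=p,d=d,A=A,o=o)
E
```

```text
{'time_s': 0.0, 'qpos': [56.305, 10.4, 92.131, -0.002, 77.566, -11.818], 'qvel': [0.025, 0.065, 0.014, 0.044, 0.07, -0.019], 'effort': [-0.001, -43.386, -34.185, 0.07, 0.038, -0.0], 'tool_pos': [0.214, 0.533, 0.249], 'orientation': [[-0.928, 0.373, -0.001], [0.373, 0.928, -0.001], [0.0, -0.002, -1.0]], 'contact_force': [-0.314, -0.527, 0.214], 'torque': [-0.027, 0.027, 0.008], 'finger_force': 0.0, 'finger_gap': 0.999}
scene [1.526 0.246 0.839] [[-0.37, 0.53, -0.77], [0.93, 0.2, -0.31], [-0.01, -0.83, -0.56]] 570.567997238185 -0.12405771907232581 0.9959147135416667
top [ 0.258 -0.18   1.559] [[-0.01, -0.99, 0.16], [-1.0, 0.01, -0.0], [0.0, -0.17, -0.99]] 614.9370401734932 -0.11894173741401591 0.9959375
wrist [0.146 0.56  0.384] [[0.37, 0.89, 0.26], [0.93, -0.36, -0.11], [-0.0, 0.28, -0.96]] 427.2177206333826 -0.1044070791488106 0.996142578125
```

View pics/top0.png

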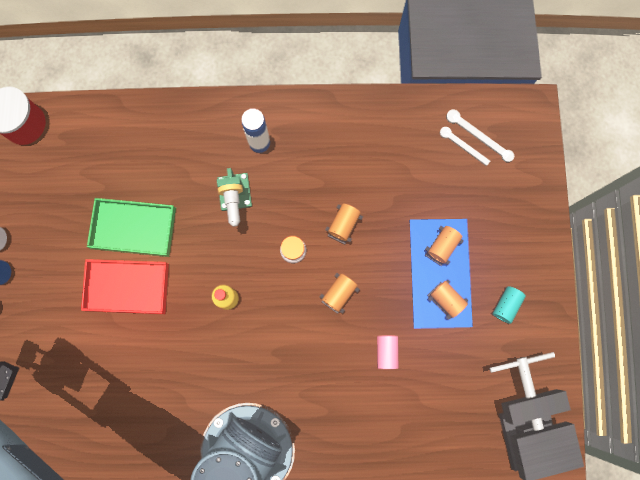

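View pics/scene0.png

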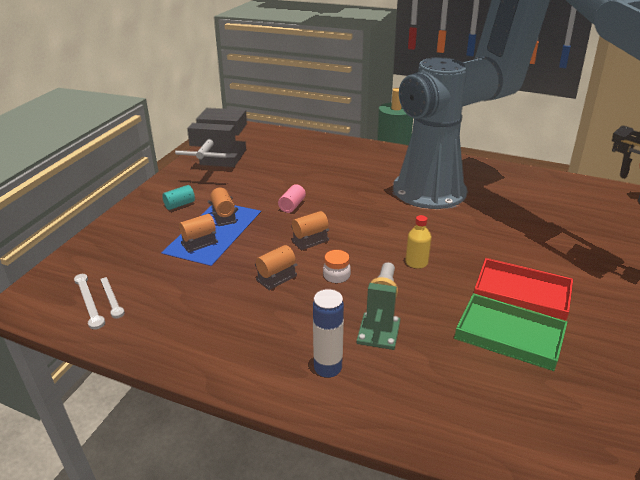

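Top view: amber sleeves off the mat are at (344,223) and (340,292). Those on the mat, (445,244) and (449,299), are spares; pink (388,352) and turquoise (509,305) are decoys. The gauge pin tip is at (234,224), flange at (230,187), green tray at (131,227), red tray at (125,287).

```bash
cat > m.py <<'E'
from h import *
def load(n):
    z=np.load(n+"0.npz"); return z["p"],z["d"],vision.get_calibration(n),z["A"],z["o"]
def hsv(p,lo,hi): return cv2.inRange(cv2.cvtColor(p,cv2.COLOR_RGB2HSV),lo,hi)>0
def comps(m,amin=60):
    n,l,st,ce=cv2.connectedComponentsWithStats(m.astype(np.uint8))
    return [(l==i,ce[i],st[i,4]) for i in range(1,n) if st[i,4]>amin]
R={"amber":((8,150,120),(16,255,255)),"green":((55,120,60),(75,255,255)),"red":((0,190,120),(4,255,255)),"blue":((105,180,80),(120,255,255)),"yellow":((20,150,120),(30,255,255))}
if __name__=="__main__":
  for n in("top","scene"):
    p,d,c,A,o=load(n)
    for k,(lo,hi) in R.items():
        for m,ce,a in comps(hsv(p,lo,hi),100):
            P,_=cloud(d,c,A,o,m)
            P=P[(P[:,2]>-.01)&(P[:,2]<.25)]
            if len(P)<40: continue
            zt=np.percentile(P[:,2],97)
            r=cv2.minAreaRect((P[:,:2]*1000).astype(np.float32))
            print(n,k,ce.round(0),a,"z",np.percentile(P[:,2],[3,97]).round(3),"mean",P.mean(0).round(3),"rect",np.round(r[0],0),np.round(r[1],0),round(r[2],1))
E
python3 m.py
```

```text
top amber [344. 225.] 185 z [0.032 0.074] mean [ 0.552 -0.247  0.06 ] rect [ 567. -250.] [50. 96.] 62.9
top yellow [230. 298.] 218 z [0.028 0.104] mean [0.373 0.033 0.079] rect [375.  43.] [43. 52.] 73.0
scene amber [441.  41.] 152 z [0.159 0.243] mean [-0.946 -0.171  0.202] rect [-949. -171.] [47. 28.] 6.1
scene amber [221. 198.] 314 z [0.031 0.077] mean [ 0.372 -0.5    0.066] rect [ 308. -534.] [226.  60.] 29.8
scene amber [310. 224.] 654 z [0.029 0.077] mean [ 0.393 -0.228  0.059] rect [ 334. -251.] [201.  90.] 18.7
scene amber [198. 225.] 380 z [0.036 0.077] mean [ 0.51  -0.489  0.064] rect [ 475. -542.] [160.  78.] 56.9
scene amber [276. 260.] 723 z [0.033 0.077] mean [ 0.57  -0.241  0.061] rect [ 513. -259.] [193.  86.] 13.0
scene amber [336. 259.] 410 z [-0.     0.057] mean [ 0.499 -0.118  0.049] rect [ 462. -130.] [143.  63.] 21.1
scene green [513. 331.] 2904 z [0.003 0.031] mean [0.556 0.304 0.008] rect [566. 301.] [206. 132.] 83.8
scene red [533. 280.] 915 z [0.003 0.031] mean [0.366 0.331 0.013] rect [405. 312.] [211. 126.] 88.4
scene yellow [418. 247.] 841 z [0.006 0.105] mean [0.395 0.053 0.058] rect [310.  35.] [206.  53.] 12.6
```

```bash
cat > m2.py <<'E'
from m import *
Ps=[]
for n in("top","scene"):
    p,d,c,A,o=load(n); P,_=cloud(d,c,A,o,np.ones(d.shape,bool)); Ps.append(P)
def rect(P,lo=2,hi=98):
    r=cv2.minAreaRect((P[:,:2]*1000).astype(np.float32)); return np.round(r[0],1),np.round(r[1],1),round(r[2],1)
def near(P,x,y,r,z0,z1): return P[(np.hypot(P[:,0]-x,P[:,1]-y)<r)&(P[:,2]>z0)&(P[:,2]<z1)]
for nm,x,y,r,z0,z1 in[("sA",.557,-.25,.06,.062,.09),("sB",.385,-.245,.06,.062,.09),("grease",.499,-.12,.045,.03,.07),("oil",.38,.05,.05,.06,.15),("pin",.57,.03,.075,.085,.13)]:
    for n,P in zip(("top","scene"),Ps):
        Q=near(P,x,y,r,z0,z1)
        if len(Q)<10: print(nm,n,len(Q));continue
        print(nm,n,len(Q),"z97",np.percentile(Q[:,2],97).round(4),"mean",Q.mean(0).round(3),rect(Q))
for n,P in zip(("top","scene"),Ps):
    Q=P[(P[:,0]>.45)&(P[:,0]<.75)&(abs(P[:,1]-.04)<.1)&(P[:,2]>.02)&(P[:,2]<.2)]
    for x in np.arange(.48,.72,.02):
        q=Q[abs(Q[:,0]-x)<.01]
        if len(q)>3: print(n,x.round(2),len(q),"y",np.percentile(q[:,1],[3,50,97]).round(3),"z",np.percentile(q[:,2],[3,50,97]).round(3))
# trays by rim height
    for y0,x0 in((.30,.566),(.312,.4)):
        q=P[(abs(P[:,0]-x0)<.09)&(abs(P[:,1]-y0)<.14)&(P[:,2]>.022)&(P[:,2]<.036)]; print("tray",n,len(q),rect(q))
E
python3 m2.py
```

```text
sA top 561 z97 0.0801 mean [ 0.56  -0.247  0.072] (array([ 560.5, -247. ]), array([49. , 80.5]), 62.2)
sA scene 438 z97 0.0774 mean [ 0.568 -0.242  0.071] (array([ 563.9, -245.4]), array([45. , 82.6]), 61.2)
sB top 612 z97 0.0798 mean [ 0.384 -0.232  0.072] (array([ 385.1, -231.9]), array([48.5, 80.3]), 52.8)
sB scene 345 z97 0.0772 mean [ 0.392 -0.226  0.071] (array([ 389.1, -229.3]), array([45.2, 82.5]), 49.4)
grease top 461 z97 0.0608 mean [ 0.497 -0.118  0.053] (array([ 497.1, -116.8]), array([59.9, 57. ]), 43.7)
grease scene 474 z97 0.0574 mean [ 0.507 -0.114  0.049] (array([ 500.2, -117.3]), array([64., 58.]), 37.1)
oil top 439 z97 0.1337 mean [0.375 0.045 0.099] (array([376.7,  48.7]), array([54.4, 54.6]), 88.6)
oil scene 535 z97 0.1308 mean [0.391 0.052 0.092] (array([387. ,  50.4]), array([43.7, 53.9]), 0.7)
pin top 595 z97 0.1282 mean [0.602 0.026 0.113] (array([595.2,  33.2]), array([58.4, 98.8]), 85.8)
pin scene 348 z97 0.1294 mean [0.607 0.03  0.117] (array([598.8,  30.8]), array([91.8, 55.4]), 5.9)
top 0.54 17 y [0.012 0.02  0.026] z [0.094 0.105 0.11 ]
top 0.56 97 y [0
[... 468 characters left out ...]
), array([214. , 162.7]), 86.0)
tray top 609 (array([418.8, 311.6]), array([215.3, 149.6]), 87.8)
scene 0.56 51 y [0.01  0.025 0.035] z [0.104 0.111 0.114]
scene 0.58 79 y [0.012 0.027 0.038] z [0.105 0.111 0.115]
scene 0.6 55 y [0.014 0.028 0.044] z [0.107 0.114 0.118]
scene 0.62 23 y [0.019 0.036 0.058] z [0.112 0.119 0.129]
scene 0.64 219 y [0.01  0.038 0.062] z [0.073 0.122 0.131]
scene 0.66 1049 y [0.009 0.037 0.062] z [0.024 0.082 0.123]
scene 0.68 56 y [0.033 0.041 0.045] z [0.024 0.07  0.073]
scene 0.7 110 y [0.036 0.041 0.045] z [0.024 0.05  0.072]
tray scene 1194 (array([549.2, 301.4]), array([211.4, 169.6]), 83.3)
tray scene 926 (array([416.6, 311.2]), array([211.6, 153.6]), 87.9)
```

Emit:
{"method": "carry_out", "body": {"plan": [[1,-38,-30,0,0],[1,-76,-61,0,0],[1,-114,-92,0,0],[1,-152,-122,0,0],[1,-190,-153,0,0]]}}

```text
time_s: 0.65
tool_pos: [0.3339, 0.3192, 0.2496]
orientation: [[-0.928, 0.372, 0.0], [0.372, 0.928, 0.0], [-0.0, 0.0, -1.0]]
contact_force: [1.4, 1.0, 0.9]
finger_gap: 0.996
finger_force: 0.0
```

Emit:
{"method": "carry_out", "body": {"plan": [[1,-38,-30,0,0],[1,-76,-61,0,0],[1,-114,-92,0,0],[1,-152,-122,0,0],[1,-190,-153,0,0]]}}

```text
time_s: 1.15
tool_pos: [0.4534, 0.1062, 0.2498]
orientation: [[-0.928, 0.373, 0.0], [0.373, 0.928, 0.0], [-0.0, 0.0, -1.0]]
contact_force: [1.0, 0.0, 0.5]
finger_gap: 1.001
finger_force: 0.0
```

Emit:
{"method": "carry_out", "body": {"plan": [[1,-38,-30,0,-7],[1,-77,-63,0,-14],[1,-77,-63,0,-21],[1,-77,-63,0,-28],[1,-77,-63,0,-28]]}}

```text
time_s: 1.65
tool_pos: [0.5007, 0.0203, 0.2493]
orientation: [[-0.994, -0.107, -0.001], [-0.107, 0.994, 0.0], [0.001, 0.0, -1.0]]
contact_force: [0.8, -0.4, 0.5]
finger_gap: 1.002
finger_force: 0.0
```

```bash
cat >> h.py <<'E'
def to(x,y,z,psi):
    s=status.observe(); R=np.array(s["orientation"]); p=np.array(s["tool_pos"])
    cur=np.degrees(np.arctan2(R[1,1],R[0,1])); tw=(cur-psi+90)%180-90
    print("at",p.round(4),"psi",cur.round(2),"z-axis",R[:,2].round(4),"-> shift mm",((np.array([x,y,z])-p)@R*1000).round(1),"twist",tw.round(1),"q6",s["qpos"][5],"t",s["time_s"],"F",np.round(s["contact_force"],1),"gap",s["finger_gap"])
E
python3 - <<'E'
from h import *
to(.562,-.246,.15,61.7)
p,d,c,A,o=snap("wrist","w1.png"); np.savez("w1.npz",p=p,d=d,A=A,o=o)
E
```

```text
at [0.5007 0.0203 0.2493] psi 96.11 z-axis [-9.e-04  2.e-04 -1.e+00] -> shift mm [ -32.7 -271.4   99.2] twist 34.4 q6 -107.38450645815665 t 1.65 F [ 0.8 -0.4  0.5] gap 1.001745443807789
```

View pics/w1.png

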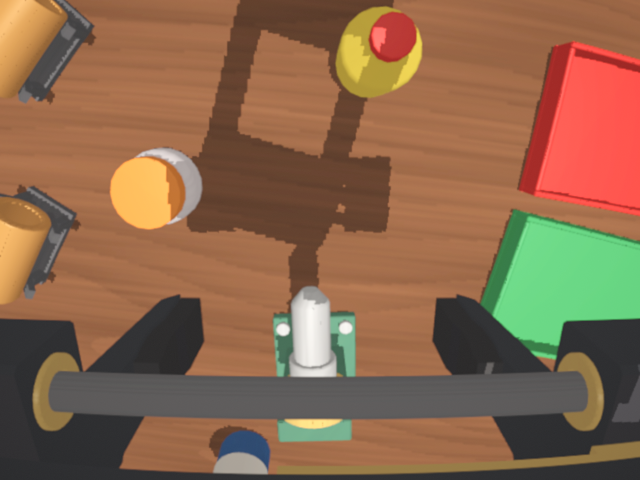

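Wrist view: pin tip at (311,290), step at about row 355, no swap doubts. Grease tin at (150,190), bottle (380,60). I measure the pin line from this view.

```bash
cat > pin.py <<'E'
from h import *
def pin(f,r0,r1,c0=270,c1=365,rng=None):
    z=np.load(f); p,d,A,o=z["p"],z["d"],z["A"],z["o"]; c=vision.get_calibration("wrist")
    h=cv2.cvtColor(p,cv2.COLOR_RGB2HSV)
    m=(h[:,:,1]<60)&(h[:,:,2]>90)
    out=[]
    for r in range(r0,r1,5):
        u=np.nonzero(m[r,c0:c1])[0]+c0
        if len(u)<5: continue
        L=onplane(c,A,o,[[u.min(),r]],.1)[0];Rr=onplane(c,A,o,[[u.max()+1,r]],.1)[0]
        out.append([r,*((L+Rr)/2)[:2],np.linalg.norm(L-Rr)])
        print(r,u.min(),u.max(),np.round(out[-1][1:],4),"depth z",(o+rays(c,A,[[u.mean(),r]])[0]*d[r,int(u.mean())])[2].round(4))
    return np.array(out)
E
python3 - <<'E'
from pin import *
a=pin("w1.npz",280,380)
E
```

```text
290 300 319 [0.5453 0.0195 0.0144] depth z 0.1018
295 296 324 [0.5492 0.0203 0.0209] depth z 0.1076
300 292 328 [0.5531 0.0206 0.0268] depth z 0.1101
305 291 329 [0.557  0.021  0.0283] depth z 0.1135
310 291 329 [0.561  0.0214 0.0284] depth z 0.1153
315 274 354 [0.5647 0.0248 0.0594] depth z 0.1142
320 291 355 [0.568  0.0318 0.0478] depth z 0.1142
325 273 352 [0.5729 0.0245 0.0591] depth z 0.114
330 273 352 [0.577  0.0249 0.0593] depth z 0.1135
335 274 355 [0.581  0.0268 0.0611] depth z 0.1127
340 274 355 [0.5852 0.0273 0.0614] depth z 0.114
345 292 355 [0.5887 0.0344 0.0481] depth z 0.1141
350 275 355 [0.5936 0.0285 0.0611] depth z 0.1148
355 275 355 [0.5979 0.029  0.0614] depth z 0.1144
360 276 355 [0.6022 0.0298 0.0609] depth z 0.1145
365 276 355 [0.6066 0.0303 0.0612] depth z 0.114
370 289 355 [0.6104 0.0357 0.0515] depth z 0.1181
375 277 355 [0.6154 0.0316 0.061 ] depth z 0.1181
```

```bash
python3 - <<'E'
from pin import *
a=pin("w1.npz",300,356,284,338)
a=a[abs(a[:,3]-.0284)<.0006]
k=np.polyfit(a[:,1],a[:,2],1); print("angle",np.degrees(np.arctan(k[0])),"y at .545",np.polyval(k,.545),"y .63",np.polyval(k,.63))
E
```

```text
300 292 328 [0.5531 0.0206 0.0268] depth z 0.1101
305 291 329 [0.557  0.021  0.0283] depth z 0.1135
310 291 329 [0.561  0.0214 0.0284] depth z 0.1153
315 291 330 [0.5649 0.0222 0.0293] depth z 0.1142
320 291 330 [0.569  0.0226 0.0294] depth z 0.1139
325 284 330 [0.5733 0.0205 0.0347] depth z 0.1135
330 284 330 [0.5774 0.0209 0.0348] depth z 0.1145
335 284 330 [0.5815 0.0213 0.035 ] depth z 0.3847
340 292 331 [0.5854 0.025  0.0299] depth z 0.114
345 292 331 [0.5896 0.0255 0.03  ] depth z 0.1135
350 293 332 [0.5937 0.0266 0.0302] depth z 0.1148
355 289 336 [0.598  0.0271 0.0364] depth z 0.1144
angle 5.7660510619598275 y at .545 0.019830385761599748 y .63 0.028413490053425625
```

Emit:
{"method": "carry_out", "body": {"plan": [[1,-12,-46,0,0],[1,-24,-92,0,0],[1,-36,-138,10,0],[1,-48,-184,20,0],[1,-60,-230,30,0]]}}

```text
time_s: 2.2
tool_pos: [0.5856, -0.2025, 0.2194]
orientation: [[-0.995, -0.104, 0.0], [-0.104, 0.995, -0.0], [-0.0, -0.0, -1.0]]
contact_force: [0.4, 1.4, -0.4]
finger_gap: 1.002
finger_force: 0.0
```

Emit:
{"method": "carry_out", "body": {"plan": [[1,-15,-40,10,8],[1,-30,-80,20,16],[1,-30,-80,20,24],[1,-30,-80,20,32],[1,-30,-80,20,34.4]]}}

```text
time_s: 2.7
tool_pos: [0.6234, -0.2774, 0.1989]
orientation: [[-0.877, 0.481, -0.001], [0.481, 0.877, 0.001], [0.001, 0.0, -1.0]]
contact_force: [0.4, 0.2, -0.1]
finger_gap: 0.999
finger_force: 0.0
```

```bash
cat > sl.py <<'E'
from h import *
def sleeve(f,x,y,r=.065,z0=.060,cam="wrist"):
    z=np.load(f); p,d,A,o=z["p"],z["d"],z["A"],z["o"]; c=vision.get_calibration(cam)
    h=cv2.cvtColor(p,cv2.COLOR_RGB2HSV); m=(h[:,:,0]>6)&(h[:,:,0]<20)&(h[:,:,1]>110)&(h[:,:,2]>90)
    P,uv=cloud(d,c,A,o,m); k=(np.hypot(P[:,0]-x,P[:,1]-y)<r)&(P[:,2]>z0)&(P[:,2]<.1)
    P,uv=P[k],uv[k]; rc=cv2.minAreaRect((P[:,:2]*1000).astype(np.float32))
    print("n",len(P),"px",uv.mean(0).round(0),"rect",np.round(rc[0],1),np.round(rc[1],1),round(rc[2],1),"ztop",np.percentile(P[:,2],[95,99]).round(4))
    return P
E
python3 - <<'E'
from sl import *
to(.562,-.246,.15,61.7)
p,d,c,A,o=snap("wrist","w2.png"); np.savez("w2.npz",p=p,d=d,A=A,o=o)
sleeve("w2.npz",.562,-.246)
z=np.load("w1.npz"); P,_=cloud(z["d"],c,z["A"],z["o"],np.ones((480,640),bool))
for lo in np.arange(.555,.60,.01):
    q=P[(P[:,2]>.095)&(P[:,2]<.13)&(abs(P[:,0]-lo)<.005)&(abs(P[:,1]-.024)<.04)]
    print(lo.round(3),len(q),q[:,1].min().round(4),q[:,1].max().round(4),((q[:,1].min()+q[:,1].max())/2).round(4),q[:,2].max().round(4))
E
```

```text
at [ 0.6234 -0.2774  0.1989] psi 61.28 z-axis [-1.e-03  8.e-04 -1.e+00] -> shift mm [68.9 -2.  48.9] twist -0.4 q6 -95.21123260630495 t 2.7 F [ 0.4  0.2 -0.1] gap 0.9992846389520109
n 8765 px [310. 123.] rect [ 560.  -248.3] [48.2 80.2] 62.2 ztop [0.0762 0.0768]
0.555 600 0.0069 0.0347 0.0208 0.1158
0.565 487 0.0074 0.0359 0.0216 0.1152
0.575 471 0.0089 0.0371 0.023 0.1155
0.585 458 0.0097 0.039 0.0243 0.1152
0.595 610 0.0114 0.0438 0.0276 0.1194
```

View pics/w2.png

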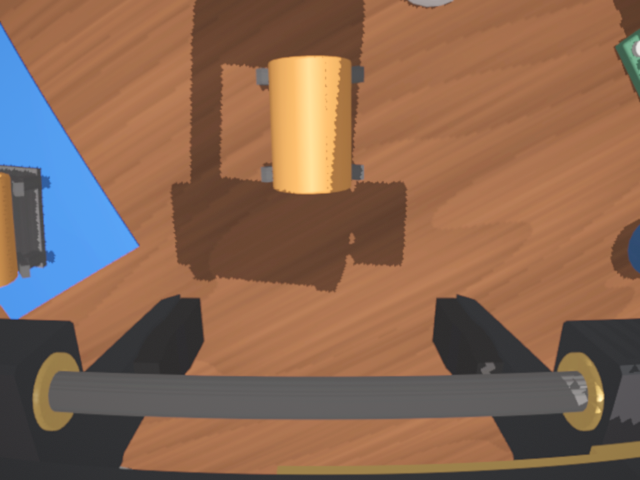

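The crop shows the amber sleeve at (311,123) on its saddle, off the mat; measured centre (0.560, -0.248, ~0.050), 80 mm long. Grasping.

Emit:
{"method": "carry_out", "body": {"plan": [[1,35,-3,0,-1],[1,70,-5,10,-1],[1,70,-5,50,-1],[1,70,-5,90,-1],[1,70,-5,130,-1]]}}

```text
time_s: 3.25
tool_pos: [0.5597, -0.2484, 0.0693]
orientation: [[-0.888, 0.459, 0.002], [0.459, 0.888, -0.001], [-0.002, -0.0, -1.0]]
contact_force: [-0.8, 1.1, 0.5]
finger_gap: 1.001
finger_force: 0.0
```

Emit:
{"method": "carry_out", "body": {"plan": [[1,0,0,14,0],[1,0,0,27,0],[1,0,0,27,0],[-1,0,0,27,0],[-1,0,0,27,0]]}}

```text
time_s: 3.75
tool_pos: [0.5607, -0.2498, 0.0447]
orientation: [[-0.889, 0.458, 0.003], [0.458, 0.889, -0.002], [-0.003, -0.0, -1.0]]
contact_force: [0.5, -0.3, 0.6]
finger_gap: 0.842
finger_force: 0.0
```

Emit:
{"method": "carry_out", "body": {"plan": [[-1,0,0,0,0],[-1,0,0,0,0],[-1,0,0,0,0],[-1,0,0,0,0],[-1,0,0,0,0]]}}

```text
time_s: 4.25
tool_pos: [0.5603, -0.2482, 0.0437]
orientation: [[-0.889, 0.458, 0.002], [0.458, 0.889, 0.001], [-0.001, 0.001, -1.0]]
contact_force: [2.4, 4.9, 4.3]
finger_gap: 0.583
finger_force: 36.3
```

Emit:
{"method": "carry_out", "body": {"plan": [[-1,0,0,-30,0],[-1,0,0,-75,0],[-1,0,0,-120,0],[-1,35,35,-130,0],[-1,70,70,-130,0]]}}

```text
time_s: 4.75
tool_pos: [0.5304, -0.1556, 0.1757]
orientation: [[-0.888, 0.461, 0.005], [0.461, 0.888, -0.003], [-0.006, -0.0, -1.0]]
contact_force: [0.1, 0.8, -1.7]
finger_gap: 0.58
finger_force: 36.1
```

Emit:
{"method": "carry_out", "body": {"plan": [[-1,31,30,0,0],[-1,62,60,0,0],[-1,93,90,0,-8],[-1,124,121,0,-16],[-1,124,121,0,-24]]}}

```text
time_s: 5.25
tool_pos: [0.4718, 0.014, 0.1721]
orientation: [[-0.999, 0.047, -0.002], [0.047, 0.999, 0.002], [0.003, 0.002, -1.0]]
contact_force: [0.6, -1.1, -2.4]
finger_gap: 0.584
finger_force: 36.1
```

Emit:
{"method": "carry_out", "body": {"plan": [[-1,0,0,0,-5],[-1,0,0,0,-10.3],[-1,0,0,0,-10.3],[-1,0,0,0,-10.3],[-1,0,0,0,-10.3]]}}

```text
time_s: 5.75
tool_pos: [0.4744, 0.0096, 0.1726]
orientation: [[-0.993, -0.12, -0.0], [-0.12, 0.993, 0.0], [0.0, 0.0, -1.0]]
contact_force: [0.1, -0.1, -1.8]
finger_gap: 0.583
finger_force: 36.1
```

```bash
python3 - <<'E'
from sl import *
to(.475,.0107,.16,97)
s=status.observe()
p,d,c,A,o=snap("wrist","w3.png"); np.savez("w3.npz",p=p,d=d,A=A,o=o)
h=cv2.cvtColor(p,cv2.COLOR_RGB2HSV); m=(h[:,:,0]>6)&(h[:,:,0]<20)&(h[:,:,1]>110)&(h[:,:,2]>90)
P,_=cloud(d,c,A,o,m); Q=(P-s["tool_pos"])@np.array(s["orientation"])*1000
Q=Q[(abs(Q[:,0])<60)&(abs(Q[:,1])<40)&(Q[:,2]>-45)&(Q[:,2]<30)]
print(len(Q),np.percentile(Q,[1,50,99],axis=0).round(1))
E
```

```text
at [0.4744 0.0096 0.1726] psi 96.9 z-axis [-2.e-04  0.e+00 -1.e+00] -> shift mm [-0.7  1.  12.6] twist -0.1 q6 -110.11923237642577 t 5.75 F [ 0.1 -0.1 -1.8] gap 0.5825336237873245
31833 [[-32.8 -24.7 -33.3]
 [ 21.6  -0.1 -28.7]
 [ 40.5  24.6  10.5]]
```

View pics/w3.png

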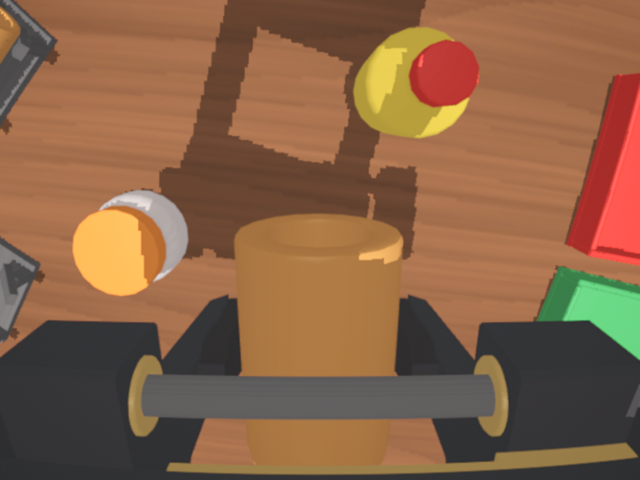

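Emit:
{"method": "carry_out", "body": {"plan": [[-1,0,1,30,0],[-1,0,1,60,0],[-1,0,1,79.5,0],[-1,0,1,79.5,0],[-1,0,1,79.5,0]]}}

```text
time_s: 6.3
tool_pos: [0.4744, 0.0106, 0.0934]
orientation: [[-0.993, -0.122, -0.001], [-0.122, 0.993, 0.0], [0.001, 0.0, -1.0]]
contact_force: [0.3, -0.8, -0.4]
finger_gap: 0.579
finger_force: 36.1
```

Emit:
{"method": "carry_out", "body": {"plan": [[-1,-10,0,0,0],[-1,-20,0,0,0],[-1,-30,0,0,0],[-1,-36,0,0,0],[-1,-42,0,0,0]]}}

```text
time_s: 6.8
tool_pos: [0.5169, 0.0159, 0.0934]
orientation: [[-0.992, -0.122, 0.0], [-0.122, 0.992, -0.0], [-0.0, -0.0, -1.0]]
contact_force: [-0.9, -0.6, -2.0]
finger_gap: 0.584
finger_force: 36.1
```

Emit:
{"method": "carry_out", "body": {"plan": [[-1,-8,0,0,0],[-1,-16,0,0,0],[-1,-24,0,0,0],[-1,-32,0,0,0],[-1,-36,0,0,0]]}}

```text
time_s: 7.3
tool_pos: [0.5527, 0.0203, 0.0932]
orientation: [[-0.992, -0.122, 0.0], [-0.122, 0.992, -0.0], [-0.0, -0.0, -1.0]]
contact_force: [0.3, 0.3, -0.8]
finger_gap: 0.587
finger_force: 36.1
```

Emit:
{"method": "carry_out", "body": {"plan": [[-1,-2,0,0,0],[-1,-4,0,0,0],[-1,-5,0,0,0],[-1,-5,0,0,0],[-1,-5,0,0,0]]}}

```text
time_s: 7.8
tool_pos: [0.5566, 0.0208, 0.0932]
orientation: [[-0.992, -0.122, -0.0], [-0.122, 0.992, 0.0], [0.0, 0.0, -1.0]]
contact_force: [-0.1, -0.7, -2.1]
finger_gap: 0.581
finger_force: 36.1
```

Emit:
{"method": "carry_out", "body": {"plan": [[-1,-1,0,0,0],[-1,-2,0,0,0],[-1,-3,0,0,0],[-1,-4,0,0,0],[-1,-4,0,0,0]]}}

```text
time_s: 8.3
tool_pos: [0.5596, 0.0212, 0.0928]
orientation: [[-0.992, -0.123, -0.003], [-0.123, 0.992, -0.0], [0.003, 0.0, -1.0]]
contact_force: [-5.0, -1.3, -0.1]
finger_gap: 0.585
finger_force: 36.3
```

Emit:
{"method": "carry_out", "body": {"plan": [[-1,3,1,0,0],[-1,3,2,0,0],[-1,3,3,0,0],[-1,3,3.5,0,0],[-1,3,3.5,0,0]]}}

```text
time_s: 8.8
tool_pos: [0.5575, 0.0237, 0.0933]
orientation: [[-0.992, -0.122, 0.0], [-0.122, 0.992, -0.001], [-0.0, -0.001, -1.0]]
contact_force: [0.1, -4.1, -2.4]
finger_gap: 0.586
finger_force: 36.1
```

Emit:
{"method": "carry_out", "body": {"plan": [[-1,0,-2,0,0],[-1,0,-4,0,0],[-1,0,-6,0,0],[-1,0,-7,0,0],[-1,0,-7,0,0]]}}

```text
time_s: 9.3
tool_pos: [0.5581, 0.0188, 0.0932]
orientation: [[-0.992, -0.123, -0.0], [-0.123, 0.992, 0.002], [-0.0, 0.002, -1.0]]
contact_force: [0.3, 5.4, -1.8]
finger_gap: 0.586
finger_force: 36.1
```

Step contact at 5 N where expected and ±2.5 mm play over the 28 pin: sleeve A has bore 33, good → green tray. Withdrawing.

Emit:
{"method": "carry_out", "body": {"plan": [[-1,0,3.5,0,0],[-1,15,3.5,0,0],[-1,30,3.5,0,0],[-1,50,3.5,0,0],[-1,85,3.5,0,0]]}}

```text
time_s: 9.8
tool_pos: [0.4742, 0.0102, 0.0937]
orientation: [[-0.992, -0.123, 0.002], [-0.123, 0.992, -0.001], [-0.002, -0.001, -1.0]]
contact_force: [-0.2, -0.4, -0.7]
finger_gap: 0.583
finger_force: 36.1
```

```bash
python3 - <<'E'
from m import *
for n in("top","scene"):
    p,d,c,A,o=load(n); h=cv2.cvtColor(p,cv2.COLOR_RGB2HSV)
    for nm,f in(("green",(h[:,:,0]>50)&(h[:,:,0]<75)),("red",(h[:,:,0]<5)|(h[:,:,0]>175))):
        for m,ce,a in comps(f&(h[:,:,1]>130)&(h[:,:,2]>70),1500):
            P,uv=cloud(d,c,A,o,m); k=(P[:,2]<.04)&(P[:,2]>-.005)&(P[:,0]<.9)&(P[:,1]>.15)&(P[:,1]<.5); 
            if k.sum()<500: continue
            P=P[k]; r=cv2.minAreaRect((P[:,:2]*1000).astype(np.float32)); F=P[P[:,2]<.012]
            rf=cv2.minAreaRect((F[:,:2]*1000).astype(np.float32))
            print(n,nm,ce.round(),k.sum(),np.round(r[0]),np.round(r[1]),round(r[2],1),"floor",np.round(rf[0]),np.round(rf[1]),round(rf[2],1),np.median(F[:,2]).round(4))
to(.53,.25,.2,97)
E
```

```text
top red [125. 286.] 4344 [412. 316.] [224. 136.] 87.7 floor [412. 317.] [224. 135.] 87.5 0.005
scene red [525. 287.] 3745 [389. 312.] [217. 184.] 84.8 floor [385. 312.] [217. 176.] 84.7 0.0059
at [0.4742 0.0102 0.0937] psi 97.04 z-axis [ 2.4e-03 -7.0e-04 -1.0e+00] -> shift mm [ -85.   231.  -106.3] twist 0.0 q6 -110.17481652960623 t 9.8 F [-0.2 -0.4 -0.7] gap 0.5829539300387745
```

Emit:
{"method": "carry_out", "body": {"plan": [[-1,0,0,-45,0],[-1,0,0,-90,0],[-1,-10,40,-100,0],[-1,-25,85,-100,0],[-1,-45,128,-100,0]]}}

```text
time_s: 10.3
tool_pos: [0.5028, 0.1444, 0.1945]
orientation: [[-0.993, -0.121, 0.002], [-0.121, 0.993, -0.0], [-0.002, -0.0, -1.0]]
contact_force: [0.9, -1.2, -2.0]
finger_gap: 0.583
finger_force: 36.1
```

Emit:
{"method": "carry_out", "body": {"plan": [[-1,-25,40,0,0],[-1,-48,80,0,0],[-1,-71,112,0,0],[-1,-71,112,0,0],[-1,-71,112,0,0]]}}

```text
time_s: 10.8
tool_pos: [0.5587, 0.2635, 0.1925]
orientation: [[-0.992, -0.124, -0.001], [-0.124, 0.992, -0.001], [0.001, -0.001, -1.0]]
contact_force: [0.3, -0.8, -1.7]
finger_gap: 0.581
finger_force: 36.1
```

```bash
python3 - <<'E'
from h import *
to(.56,.352,.1,97)
p,d,c,A,o=snap("wrist","w4.png"); h=cv2.cvtColor(p,cv2.COLOR_RGB2HSV); np.savez("w4.npz",p=p,d=d,A=A,o=o)
for nm,f in(("green",(h[:,:,0]>50)&(h[:,:,0]<85)),("red",(h[:,:,0]<5)|(h[:,:,0]>175))):
    P,uv=cloud(d,c,A,o,f&(h[:,:,1]>100)&(h[:,:,2]>50)&(d>0)); k=(P[:,2]>.024)&(P[:,2]<.035)&(P[:,1]>.15); 
    for z0,z1 in((.024,.035),(-.003,.012)):
        Q=P[(P[:,2]>z0)&(P[:,2]<z1)&(P[:,1]>.15)]
        if len(Q)<50: continue
        r=cv2.minAreaRect((Q[:,:2]*1000).astype(np.float32)); print(nm,z0,len(Q),np.round(r[0]),np.round(r[1]),round(r[2],1),np.median(Q[:,2]).round(4),Q.min(0).round(3),Q.max(0).round(3))
E
```

```text
at [0.5587 0.2635 0.1925] psi 97.12 z-axis [-1.2e-03 -8.0e-04 -1.0e+00] -> shift mm [-12.4  87.7  92.4] twist 0.1 q6 -82.84139354254167 t 10.8 F [ 0.3 -0.8 -1.7] gap 0.5809425688002239
green 0.024 5148 [562. 300.] [210. 130.] 83.4 0.0299 [0.486 0.189 0.024] [0.638 0.411 0.033]
green -0.003 25500 [569. 305.] [231. 143.] 83.6 0.0054 [ 0.486  0.184 -0.002] [0.636 0.425 0.012]
red 0.024 4463 [425. 311.] [211.  97.] 87.5 0.0299 [0.381 0.204 0.024] [0.478 0.418 0.033]
red -0.003 29592 [423. 317.] [232. 102.] 87.8 0.0054 [ 0.376  0.2   -0.002] [0.477 0.434 0.012]
```

View pics/w4.png

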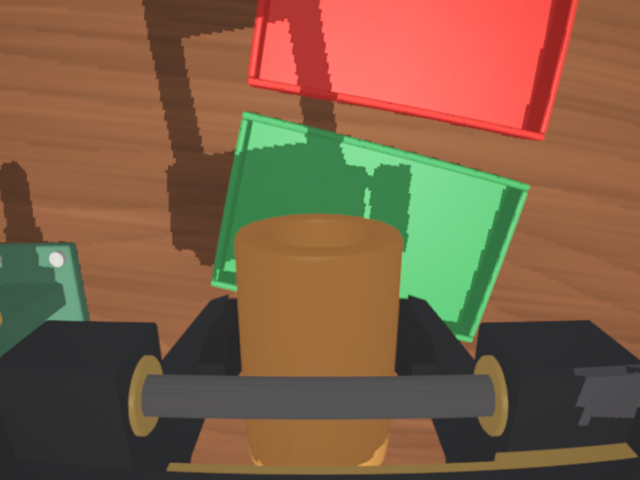

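Emit:
{"method": "carry_out", "body": {"plan": [[-1,-9,38,0,7],[-1,-17.6,76.4,10,13.7],[-1,-17.6,76.4,50,13.7],[-1,-17.6,76.4,90,13.7],[-1,-17.6,76.4,120,13.7]]}}

```text
time_s: 11.35
tool_pos: [0.566, 0.3393, 0.071]
orientation: [[-0.993, 0.117, -0.002], [0.117, 0.993, -0.001], [0.002, -0.001, -1.0]]
contact_force: [1.1, 0.2, -1.9]
finger_gap: 0.581
finger_force: 36.1
```

Emit:
{"method": "carry_out", "body": {"plan": [[-1,0,0,20,0],[-1,0,0,36,0],[-1,0,0,43,0],[-1,0,0,46,0],[-1,0,0,46,0]]}}

```text
time_s: 11.85
tool_pos: [0.5678, 0.3408, 0.028]
orientation: [[-0.993, 0.117, 0.001], [0.117, 0.993, 0.0], [-0.001, 0.0, -1.0]]
contact_force: [-0.0, 0.3, -1.7]
finger_gap: 0.584
finger_force: 36.1
```

Emit:
{"method": "carry_out", "body": {"plan": [[-1,0,0,1,0],[-1,0,0,2,0],[-1,0,0,2,0],[-1,0,0,3,0],[-1,0,0,3,0]]}}

```text
time_s: 12.35
tool_pos: [0.5672, 0.341, 0.0242]
orientation: [[-0.993, 0.116, 0.0], [0.116, 0.993, 0.0], [-0.0, 0.0, -1.0]]
contact_force: [-0.4, 0.4, -3.0]
finger_gap: 0.584
finger_force: 36.1
```

Emit:
{"method": "carry_out", "body": {"plan": [[-1,0,0,0.5,0],[0.5,0,0,0.5,0],[0.5,0,0,0.5,0],[0.5,0,0,0.5,0],[0.5,0,0,0.5,0]]}}

```text
time_s: 12.85
tool_pos: [0.5674, 0.341, 0.0239]
orientation: [[-0.993, 0.116, 0.0], [0.116, 0.993, 0.0], [-0.0, 0.0, -1.0]]
contact_force: [0.6, 0.3, 0.1]
finger_gap: 0.753
finger_force: 0.0
```

Emit:
{"method": "carry_out", "body": {"plan": [[0.5,0,0,-15,0],[0.5,0,0,-55,0],[0.5,0,0,-105,0],[1,0,0,-155,0],[1,0,0,-185,0]]}}

```text
time_s: 13.35
tool_pos: [0.5688, 0.3417, 0.2152]
orientation: [[-0.993, 0.116, 0.007], [0.116, 0.993, 0.003], [-0.006, 0.003, -1.0]]
contact_force: [1.1, -0.4, 0.9]
finger_gap: 0.908
finger_force: 0.0
```

```bash
python3 - <<'E'
from sl import *
p,d,c,A,o=snap("wrist"); np.savez("w5.npz",p=p,d=d,A=A,o=o)
sleeve("w5.npz",.567,.342,.07,.035)
# sleeve B hover: centre (.387,-.231), axis about -39 deg -> psi 51; TCP = centre - 70mm*toolx
ps=np.radians(51); tx=np.array([-np.sin(ps),np.cos(ps)]); h=np.array([.3865,-.231])-.07*tx
to(h[0],h[1],.2,51); print(h)
E
```

```text
n 7116 px [316. 217.] rect [566.2 341. ] [50.1 79.4] 83.1 ztop [0.0567 0.0574]
at [0.5707 0.3425 0.22  ] psi 83.34 z-axis [ 0.0127  0.0049 -0.9999] -> shift mm [  57.5 -628.5   15.4] twist 32.3 q6 -62.56877280463673 t 13.4 F [2.1 1.  3.3] gap 0.9524293726711573
[ 0.44090022 -0.27505243]
```

Emit:
{"method": "carry_out", "body": {"plan": [[1,4,-47,0,0],[1,8,-94,0,0],[1,12,-141,0,0],[1,16,-188,0,0],[1,20,-235,0,0]]}}

```text
time_s: 13.9
tool_pos: [0.5195, 0.1083, 0.2097]
orientation: [[-0.993, 0.116, 0.001], [0.116, 0.993, -0.0], [-0.001, 0.0, -1.0]]
contact_force: [-0.4, -0.5, 0.0]
finger_gap: 0.996
finger_force: 0.0
```

Emit:
{"method": "carry_out", "body": {"plan": [[1,4,-47,0,0],[1,8,-94,0,0],[1,12,-141,0,0],[1,16,-188,0,0],[1,20,-235,0,0]]}}

```text
time_s: 14.4
tool_pos: [0.4723, -0.123, 0.2098]
orientation: [[-0.993, 0.116, 0.002], [0.116, 0.993, -0.001], [-0.002, -0.001, -1.0]]
contact_force: [0.8, -0.8, -0.0]
finger_gap: 1.0
finger_force: 0.0
```

Emit:
{"method": "carry_out", "body": {"plan": [[1,4,-47,0,6],[1,8,-94,0,13],[1,14,-141,4,20],[1,14,-156,8,26.5],[1,14,-156,8,32.3]]}}

```text
time_s: 14.9
tool_pos: [0.4399, -0.2772, 0.2011]
orientation: [[-0.772, 0.635, 0.0], [0.635, 0.772, -0.001], [-0.001, -0.0, -1.0]]
contact_force: [0.2, -0.9, -0.5]
finger_gap: 1.004
finger_force: 0.0
```

```bash
python3 - <<'E'
from sl import *
to(.387,-.231,.15,51)
p,d,c,A,o=snap("wrist","w6.png"); np.savez("w6.npz",p=p,d=d,A=A,o=o)
sleeve("w6.npz",.387,-.231)
E
```

```text
at [ 0.4399 -0.2772  0.2011] psi 50.55 z-axis [ 2.e-04 -8.e-04 -1.e+00] -> shift mm [70.3  2.1 51. ] twist -0.5 q6 -95.82974380241608 t 14.9 F [ 0.2 -0.9 -0.5] gap 1.0041054714047593
n 9605 px [316. 119.] rect [ 383.5 -233.2] [48.5 80.3] 52.9 ztop [0.0765 0.0771]
```

View pics/w6.png

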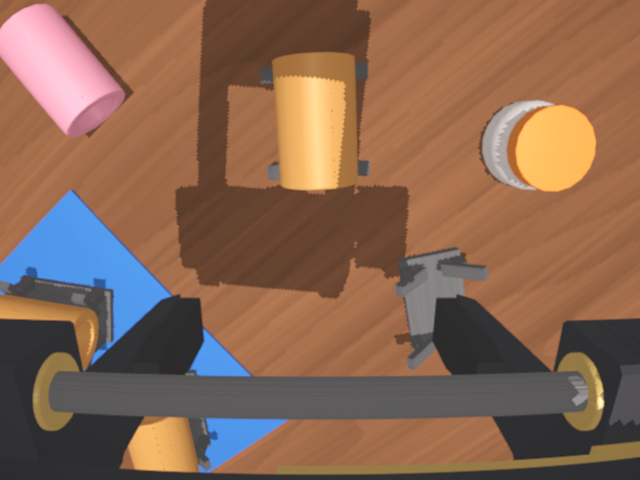

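The close view shows the second off-mat amber sleeve at (316,119); the pink decoy is at (60,70), the spares on the mat lower left. Grasping.

Emit:
{"method": "carry_out", "body": {"plan": [[1,36,-1,0,-2.4],[1,71.5,-1.8,10,-2.4],[1,71.5,-1.8,50,-2.4],[1,71.5,-1.8,90,-2.4],[1,71.5,-1.8,130,-2.4]]}}

```text
time_s: 15.45
tool_pos: [0.3848, -0.2311, 0.071]
orientation: [[-0.805, 0.594, 0.003], [0.594, 0.805, -0.003], [-0.004, -0.001, -1.0]]
contact_force: [0.6, -0.1, -1.5]
finger_gap: 1.002
finger_force: 0.0
```

Emit:
{"method": "carry_out", "body": {"plan": [[1,0,0,14,0],[1,0,0,28,0],[1,0,0,28,0],[-1,0,0,28,0],[-1,0,0,28,0]]}}

```text
time_s: 15.95
tool_pos: [0.3849, -0.2315, 0.0439]
orientation: [[-0.804, 0.595, 0.001], [0.595, 0.804, -0.001], [-0.002, -0.0, -1.0]]
contact_force: [0.3, -0.6, 0.7]
finger_gap: 0.845
finger_force: 0.0
```

Emit:
{"method": "carry_out", "body": {"plan": [[-1,0,0,0,0],[-1,0,0,0,0],[-1,0,0,0,0],[-1,0,0,0,0],[-1,0,0,0,0]]}}

```text
time_s: 16.45
tool_pos: [0.3839, -0.2324, 0.0436]
orientation: [[-0.803, 0.595, -0.001], [0.595, 0.803, -0.002], [-0.001, -0.002, -1.0]]
contact_force: [-5.5, -4.9, 6.1]
finger_gap: 0.58
finger_force: 38.0
```

Emit:
{"method": "carry_out", "body": {"plan": [[-1,0,0,-30,0],[-1,0,0,-75,0],[-1,0,0,-120,0],[-1,13,46,-130,0],[-1,26,92,-130,0]]}}

```text
time_s: 16.95
tool_pos: [0.4197, -0.1426, 0.1758]
orientation: [[-0.801, 0.599, 0.005], [0.599, 0.801, -0.003], [-0.006, 0.0, -1.0]]
contact_force: [0.3, -0.2, -1.3]
finger_gap: 0.583
finger_force: 37.8
```

Emit:
{"method": "carry_out", "body": {"plan": [[-1,13,46,0,0],[-1,26,92,0,-6],[-1,39,138,0,-12],[-1,46,157,0,-18],[-1,46,157,0,-24]]}}

```text
time_s: 17.45
tool_pos: [0.4748, 0.0148, 0.1726]
orientation: [[-0.978, 0.209, -0.0], [0.209, 0.978, 0.001], [0.0, 0.001, -1.0]]
contact_force: [-0.8, -0.6, -1.5]
finger_gap: 0.582
finger_force: 37.8
```

Emit:
{"method": "carry_out", "body": {"plan": [[-1,0,0,0,-7],[-1,0,0,0,-14],[-1,0,0,0,-19.5],[-1,0,0,0,-19.5],[-1,0,0,0,-19.5]]}}

```text
time_s: 17.95
tool_pos: [0.4745, 0.0119, 0.1726]
orientation: [[-0.993, -0.118, -0.0], [-0.118, 0.993, 0.0], [0.0, 0.0, -1.0]]
contact_force: [-0.2, 0.1, -1.8]
finger_gap: 0.583
finger_force: 37.8
```

```bash
python3 - <<'E'
from sl import *
to(.4744,.0106,.0932,97)
s=status.observe()
p,d,c,A,o=snap("wrist","w7.png")
h=cv2.cvtColor(p,cv2.COLOR_RGB2HSV); m=(h[:,:,0]>6)&(h[:,:,0]<20)&(h[:,:,1]>110)&(h[:,:,2]>90)
P,_=cloud(d,c,A,o,m); Q=(P-s["tool_pos"])@np.array(s["orientation"])*1000
Q=Q[(abs(Q[:,0])<60)&(abs(Q[:,1])<40)&(Q[:,2]>-45)&(Q[:,2]<30)]
print(len(Q),np.percentile(Q,[1,50,99],axis=0).round(1))
for a,b in((-35,-10),(15,25),(25,38)):
    q=Q[(Q[:,0]>a)&(Q[:,0]<b)]; print(a,np.percentile(q[:,1],[1,99]).round(1),np.percentile(q[:,2],1).round(1))
E
```

```text
at [0.4745 0.0119 0.1726] psi 96.77 z-axis [-3.e-04  1.e-04 -1.e+00] -> shift mm [ 0.2 -1.3 79.4] twist -0.2 q6 -109.70210198635334 t 17.95 F [-0.2  0.1 -1.8] gap 0.5825684588971926
31637 [[-33.  -24.7 -33.5]
 [ 21.5  -0.1 -28.7]
 [ 39.8  24.6  13.2]]
-35 [-23.9  23.3] -33.4
15 [-24.4  24.2] -33.5
25 [-23.7  23.8] -33.5
```

Same hold as before (centred, level). Descend and insert as far as just before the step.

Emit:
{"method": "carry_out", "body": {"plan": [[-1,0,-1.3,30,0],[-1,0,-1.3,60,0],[-1,0,-1.3,79.5,-0.2],[-1,0,-1.3,79.5,-0.2],[-1,0,-1.3,79.5,-0.2]]}}

```text
time_s: 18.5
tool_pos: [0.4749, 0.0106, 0.0935]
orientation: [[-0.992, -0.123, -0.0], [-0.123, 0.992, 0.0], [0.0, 0.0, -1.0]]
contact_force: [0.2, -0.3, -0.5]
finger_gap: 0.584
finger_force: 37.8
```

Emit:
{"method": "carry_out", "body": {"plan": [[-1,-10,0,0,0],[-1,-20,0,0,0],[-1,-30,0,0,0],[-1,-36,0,0,0],[-1,-42,0,0,0]]}}

```text
time_s: 19.0
tool_pos: [0.5174, 0.0159, 0.0934]
orientation: [[-0.992, -0.124, 0.0], [-0.124, 0.992, -0.0], [-0.0, -0.0, -1.0]]
contact_force: [-0.2, -0.6, -1.3]
finger_gap: 0.584
finger_force: 37.8
```

Emit:
{"method": "carry_out", "body": {"plan": [[-1,-8,0,0,0],[-1,-16,0,0,0],[-1,-24,0,0,0],[-1,-32,0,0,0],[-1,-40,0,0,0]]}}

```text
time_s: 19.5
tool_pos: [0.5569, 0.0209, 0.0932]
orientation: [[-0.992, -0.124, -0.0], [-0.124, 0.992, 0.0], [0.0, 0.0, -1.0]]
contact_force: [0.3, -0.1, -0.4]
finger_gap: 0.586
finger_force: 37.8
```

Emit:
{"method": "carry_out", "body": {"plan": [[-1,-1,0,0,0],[-1,-2,0,0,0],[-1,-3,0,0,0],[-1,-4,0,0,0],[-1,-4,0,0,0]]}}

```text
time_s: 20.0
tool_pos: [0.5601, 0.0213, 0.0932]
orientation: [[-0.992, -0.124, 0.0], [-0.124, 0.992, -0.0], [-0.0, -0.0, -1.0]]
contact_force: [-0.7, -0.9, -0.7]
finger_gap: 0.583
finger_force: 37.9
```

Emit:
{"method": "carry_out", "body": {"plan": [[-1,-1,0,0,0],[-1,-2,0,0,0],[-1,-2,0,0,0],[-1,-3,0,0,0],[-1,-3,0,0,0]]}}

```text
time_s: 20.5
tool_pos: [0.5633, 0.0217, 0.0932]
orientation: [[-0.992, -0.124, 0.0], [-0.124, 0.992, -0.0], [-0.0, -0.0, -1.0]]
contact_force: [0.0, -0.3, -1.5]
finger_gap: 0.586
finger_force: 37.8
```

No force past the step: this one is worn. On to the flange.

Emit:
{"method": "carry_out", "body": {"plan": [[-1,-5,0,0,0],[-1,-10,0,0,0],[-1,-15,0,0,0],[-1,-20,0,0,0],[-1,-22,0,0,0]]}}

```text
time_s: 21.0
tool_pos: [0.5857, 0.0244, 0.0932]
orientation: [[-0.992, -0.124, 0.0], [-0.124, 0.992, -0.0], [-0.0, -0.0, -1.0]]
contact_force: [0.0, 0.2, -0.7]
finger_gap: 0.582
finger_force: 37.8
```

Emit:
{"method": "carry_out", "body": {"plan": [[-1,-1,0,0,0],[-1,-2,0,0,0],[-1,-3,0,0,0],[-1,-4,0,0,0],[-1,-4,0,0,0]]}}

```text
time_s: 21.5
tool_pos: [0.5886, 0.0248, 0.093]
orientation: [[-0.992, -0.124, -0.001], [-0.124, 0.992, -0.0], [0.001, 0.0, -1.0]]
contact_force: [-1.3, 0.7, -0.3]
finger_gap: 0.579
finger_force: 37.8
```

Emit:
{"method": "carry_out", "body": {"plan": [[-1,-0.5,0,0,0],[-1,-1,0,0,0],[-1,-1.5,0,0,0],[-1,-1.5,0,0,0],[-1,-1.5,0,0,0]]}}

```text
time_s: 22.0
tool_pos: [0.5887, 0.0248, 0.0927]
orientation: [[-0.992, -0.124, -0.004], [-0.124, 0.992, -0.0], [0.004, 0.0, -1.0]]
contact_force: [-8.6, -2.4, 2.5]
finger_gap: 0.58
finger_force: 37.9
```

Emit:
{"method": "carry_out", "body": {"plan": [[-1,10,0,0,0],[-1,30,0,0,0],[-1,50,0,0,0],[-1,80,0,0,0],[-1,117,0,0,0]]}}

```text
time_s: 22.5
tool_pos: [0.4743, 0.0104, 0.0936]
orientation: [[-0.992, -0.124, 0.003], [-0.124, 0.992, -0.0], [-0.003, -0.001, -1.0]]
contact_force: [-0.2, -0.5, -1.2]
finger_gap: 0.58
finger_force: 37.8
```

Emit:
{"method": "carry_out", "body": {"plan": [[-1,0,0,-45,0],[-1,0,0,-90,0],[-1,0,45,-100,0],[-1,5,90,-100,0],[-1,10,135,-100,0]]}}

```text
time_s: 23.0
tool_pos: [0.448, 0.1445, 0.1945]
orientation: [[-0.992, -0.122, 0.004], [-0.122, 0.992, 0.001], [-0.004, 0.0, -1.0]]
contact_force: [0.3, 0.5, -1.5]
finger_gap: 0.586
finger_force: 37.9
```

Emit:
{"method": "carry_out", "body": {"plan": [[-1,5,45,0,0],[-1,10,90,0,0],[-1,10,120,0,4],[-1,10,120,0,9.5],[-1,10,120,0,9.5]]}}

```text
time_s: 23.5
tool_pos: [0.4224, 0.2621, 0.1933]
orientation: [[-0.999, 0.04, 0.001], [0.04, 0.999, 0.001], [-0.001, 0.001, -1.0]]
contact_force: [0.3, 0.1, -1.0]
finger_gap: 0.584
finger_force: 37.8
```

```bash
python3 - <<'E'
from h import *
to(.4085,.312,.024,87.6)
p,d,c,A,o=snap("wrist","w8.png"); h=cv2.cvtColor(p,cv2.COLOR_RGB2HSV)
P,uv=cloud(d,c,A,o,((h[:,:,0]<5)|(h[:,:,0]>175))&(h[:,:,1]>100)&(h[:,:,2]>50)&(d>0))
for z0,z1 in((.026,.034),(-.003,.012)):
    Q=P[(P[:,2]>z0)&(P[:,2]<z1)&(P[:,1]>.15)]
    r=cv2.minAreaRect((Q[:,:2]*1000).astype(np.float32)); print(z0,len(Q),np.round(r[0]),np.round(r[1]),round(r[2],1),np.median(Q[:,2]).round(4),Q.min(0).round(3),Q.max(0).round(3))
E
```

```text
at [0.4224 0.2621 0.1933] psi 87.7 z-axis [ 1.e-03  6.e-04 -1.e+00] -> shift mm [ 16.1  49.2 169.3] twist 0.1 q6 -69.60455818111964 t 23.5 F [ 0.3  0.1 -1. ] gap 0.5840227339326214
0.026 5175 [408. 312.] [210. 129.] 87.3 0.03 [0.339 0.206 0.026] [0.477 0.419 0.033]
-0.003 32978 [408. 317.] [231. 131.] 87.1 0.0054 [ 0.337  0.2   -0.002] [0.479 0.434 0.012]
```

Emit:
{"method": "carry_out", "body": {"plan": [[-1,16,49,0,0],[-1,16,49,30,0],[-1,16,49,70,0],[-1,16,49,105,0],[-1,16,49,125,0]]}}

```text
time_s: 24.05
tool_pos: [0.4077, 0.3093, 0.0656]
orientation: [[-0.999, 0.04, -0.003], [0.04, 0.999, -0.001], [0.003, -0.001, -1.0]]
contact_force: [-1.5, -0.0, -1.2]
finger_gap: 0.581
finger_force: 37.8
```

Emit:
{"method": "carry_out", "body": {"plan": [[-1,0,0,20,0],[-1,0,0,34,0],[-1,0,0,40,0],[-1,0,0,42,0],[-1,0,0,42,0]]}}

```text
time_s: 24.55
tool_pos: [0.4095, 0.3108, 0.0267]
orientation: [[-0.999, 0.041, 0.001], [0.041, 0.999, 0.0], [-0.001, 0.0, -1.0]]
contact_force: [0.1, 0.0, -1.0]
finger_gap: 0.579
finger_force: 37.8
```

Emit:
{"method": "carry_out", "body": {"plan": [[-1,0,0,1,0],[-1,0,0,2,0],[-1,0,0,2.3,0],[-1,0,0,2.3,0],[-1,0,0,2.3,0]]}}

```text
time_s: 25.05
tool_pos: [0.409, 0.3108, 0.0241]
orientation: [[-0.999, 0.041, 0.0], [0.041, 0.999, 0.0], [-0.0, 0.0, -1.0]]
contact_force: [0.2, 0.3, -2.0]
finger_gap: 0.584
finger_force: 37.8
```

Emit:
{"method": "carry_out", "body": {"plan": [[0.5,0,0,0,0],[0.5,0,0,0,0],[0.5,0,0,0,0],[0.5,0,0,0,0],[0.5,0,0,0,0]]}}

```text
time_s: 25.55
tool_pos: [0.409, 0.3108, 0.0239]
orientation: [[-0.999, 0.041, 0.0], [0.041, 0.999, 0.0], [-0.0, 0.0, -1.0]]
contact_force: [0.5, -0.5, -0.6]
finger_gap: 0.75
finger_force: 0.0
```

Emit:
{"method": "carry_out", "body": {"plan": [[0.5,0,0,-15,0],[0.5,0,0,-55,0],[0.5,0,0,-105,0],[1,0,0,-155,0],[1,0,0,-185,0]]}}

```text
time_s: 26.05
tool_pos: [0.4101, 0.3113, 0.2132]
orientation: [[-0.999, 0.041, 0.005], [0.041, 0.999, 0.002], [-0.005, 0.002, -1.0]]
contact_force: [0.7, 0.2, -0.2]
finger_gap: 0.905
finger_force: 0.0
```

Emit:
{"method": "carry_out", "body": {"plan": [[1,-30,0,0,0],[1,-60,0,0,0],[1,-60,0,0,0],[1,-60,0,0,0],[1,-60,0,0,0]]}}

```text
time_s: 26.55
tool_pos: [0.4678, 0.3081, 0.2083]
orientation: [[-0.999, 0.041, -0.002], [0.041, 0.999, -0.0], [0.002, -0.001, -1.0]]
contact_force: [-0.5, -0.0, -0.5]
finger_gap: 1.003
finger_force: 0.0
```

```bash
python3 - <<'E'
from sl import *
s=status.observe(); print(s["time_s"],np.round(s["contact_force"],1),np.round(s["tool_pos"],3))
p,d,c,A,o=snap("wrist"); np.savez("w9.npz",p=p,d=d,A=A,o=o); sleeve("w9.npz",.4085,.311,.07,.035)
p,d,c,A,o=snap("scene","scene9.png"); np.savez("s9.npz",p=p,d=d,A=A,o=o); sleeve("s9.npz",.567,.342,.07,.035,"scene")
E
```

```text
26.55 [-0.5 -0.  -0.5] [0.468 0.308 0.208]
n 8621 px [318. 140.] rect [409.1 310.4] [51.1 80.4] 87.2 ztop [0.0568 0.0574]
n 696 px [533. 325.] rect [569.4 340.5] [50.2 82.9] 82.6 ztop [0.058  0.0594]
```

View pics/scene9.png

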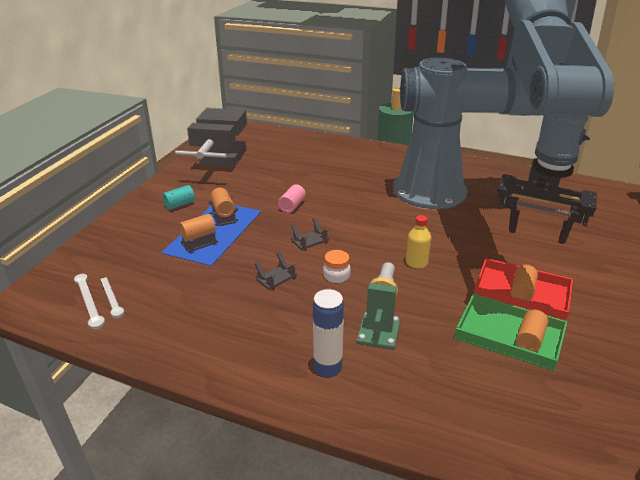

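Both sleeves lie on their sides, the good one in the green tray (533,328) and the worn one in the red tray (525,282). Spares and bystanders are where they were, and the gripper is clear.

```bash
python3 -c "
from rig import robot; print(robot.job_done())"
```

```text
the job is handed in; nothing more can be done
None
```

Job handed in at about 27 s: the off-mat sleeve farther from the robot stopped at the step (good) and lies in the green tray, the nearer one went up to the flange (worn) and lies in the red tray, and the spares, bottle, can and tin were left where they stood.

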